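Seat the splined key in the saw's lift drive and hold its lock down

ROBOT

A 6-joint arm with a two-finger parallel gripper is mounted at the origin on the work surface. World frame = base frame: x ahead of the robot, y to its left, z up, the work surface at z = 0. Lengths are in m, angles in rad, forces in N, time in s.
With the tool pointing down it reaches from about 0.25 to 0.725 m from the base axis. Payload 4 kg.
Tool frame: the origin (TCP) lies at the very end of the fingers, on their centre line; the grasp point (between the pads) lies 19 mm behind it; z points along the fingers, y is the line along which they close (so a half turn about z gives the same grasp; the last joint's range is limited). The gripper opens to 85 mm and grips with 20 to 120 N. Pads are 22 mm wide; open, the fingers measure 114 mm over their backs; the gripper's body (76 mm by 85 mm) begins 54 mm behind the grasp point. The pads swing forward as they close: fully open they stand 13 mm farther back than shut.
Start: joints at [-1.322, 0.241, 0.005, 1.335, 0, 1.571], TCP at [0.123, -0.485, 0.201] pointing down, gripper open.
Joint ranges: [-2.72, 2.72], [-1.05, 1.87], [-1.09, 1.28], [-1.99, 2.15], [-1.42, 1.44], [-3.14, 3.14]. Speed limits (rad/s): [2.79, 2.79, 3.14, 3.14, 3.14, 3.14].

INTERFACE

Orientations are given as a unit quaternion [x, y, z, w].
In Python, from workcell import bot, vision, workorder gives the robot as it stands.
- The arm moves only by the shell command python3 -m creep 'ROWS' [OPENING]. ROWS is JSON, a list of rows, each a list of 2 entries, a list of its own where there are three numbers: the shift along the tool's x, y, z in mm, then the turn, a rotation vector about the tool's x, y, z in rad. In form: [[[dx, dy, dz], [wx, wy, wz]], ...]. A call has 1 to 12 rows; each row shifts and turns the commanded pose from where the row before left it, along the tool's axes as they then stand; what a row does not reach is not made up. A row lasts 1/8 s, in which the tool goes at most 62.5 mm and 10.7 degrees, less where a joint would pass 70% of its speed; a pose out of reach is approached as far as the arm can. A call is refused whole if a number of a shift passes 62.5 or a number of a turn 0.188, either way. A call with a gripper value outside its range is refused whole. OPENING is the finger opening in mm, from 0 to 85.4, set as the call begins (- or left out, the last holds). The fingers move at their own pace and stop on an object; the grip force is fixed at half the most. Time passes only in rows, so rows that do not move let the fingers close. It gives the time, the measured TCP pose, the force, the opening and the grip force at its end, in the units of the state.
- bot.get_obs(): the state, without advancing time (a new reading comes with each control period).
- vision.camera(name): name is "scene" or "top"; returns a dict with "image" (400x640x3 uint8, blue, green, red), "z_map" (400x640 float32, m along the optical axis (not along the pixel's ray), 0 where there is no reading), "K" (3x3 intrinsics, pixels), "rvec" (rotation vector, rad) and "tvec" (3), from world to camera coordinates, as OpenCV has them. Camera axes: x right, y down, z forward; pixel columns grow to the right and rows downward; lengths in m; the calibration is good to about 2 mm. A picture is of the moment at which its call begins.
- workorder.job_done(): hands the job in; it is judged then, once.
Trained networks look in a picture, given as the dict that the camera call returned (one of the last four; its "shot" number tells which), for a name from the list of things; names that differ only in an ending like _2 or _b are one class to them, and where a whole thing is asked for, a point or a joint stands for the part that bears it (a point fixed in the world has none). Each returns a list of dicts, best first, with "score" (0 to 1); they miss things now and then, are a little off and sometimes report something else, mostly with a low value. They report only what shows in the picture. A call takes as long as a camera call.
- vision.spot_in(picture, query): "position" ([column, row] in pixels, amid what is visible of it).
- vision.place_of(picture, query): "position" ([column, row] in pixels: a listed point, or the origin of a listed thing).
The state is a dict: "clock": time; "joint_pos": joint angles; "joint_vel": joint speeds; "tau": joint torques, N m; "eef_pos": TCP position; "tool_rot": TCP orientation; "ft_force": force on the tool from outside, world axes, zero at the start; "ft_torque": the same for the moment, N m; "grip_width": finger opening in m; "grasp_force": force on a finger pad.
Only numpy, scipy, OpenCV 4.12 (cv2) and the standard library are available. Lean on these libraries where they do the work, as an engineer would, in place of code of your own. Each camera call takes 0.05 s, during which the arm holds its last target. There are 200 camera calls.

TASK

Take the red-handled splined key out of the plywood block, turn it so that its four splines line up with the cross-shaped socket of the lift drive, and slide it straight down until its collar is fully home on the brass head. The spring-loaded lock in the socket pushes back: finish while still gripping the key and pressing it fully home, without letting go. Leave the black-handled key in its hole and the glue bottle and wood offcut where they stand.

Things in the scene. Friction and masses are not known exactly. Their poses are not given: they have to be found in the camera images.
- key: Splined key, loose, 0.13 to 0.25 kg, upright in a hole of the block. Origin: centre of its bottom end; z up its stem. Steel stem 0 to 45 mm high, section a plus sign: splines along +-x and +-y, 24 mm tip to tip, 8 mm thick, bottom rounded (4 mm radius), so any quarter turn fits. Round collar 40 mm across at 45 to 51 mm, neck 18 mm across to 63 mm, red handle above.
- key_handle (a point): Centre of the red handle, 85.5 mm above the key's origin, axes as the key's. The handle is a flat block 63 to 108 mm above the key's origin, 46 mm wide along x, 22 mm thick along y: grip it across y. In its hole the key has 3 mm play all round and may lean a few degrees.
- socket (a point): Centre of the socket's mouth in the top face of the brass head, 75 mm above the table. x and y run along the two slots of the cross, z up. Each slot is 27 mm tip to tip and 11 mm wide (1.5 mm play all round the key's splines). Its angle differs every time, independent of the housing; the head is locked and does not turn by hand.
- lock (a joint): Travel (m) of the orange spring-loaded lock pin in the socket: 0 up, with its tip 35 mm below the mouth; 0.010 when the key's collar sits on the brass head (stem 45 mm deep); stop at 0.014. It pushes back with 3.6 N at first touch, 9.6 N at 10 mm, and lifts the key again if let go.
- drive: Lift drive housing, fixed: dark steel block with a blue top plate 150 x 150 mm, 50 mm high; from its middle a brass head, 44 mm square with sides square to the slots, stands 25 mm above the blue plate. Origin at the centre of its underside.
- rack: Plywood key block, fixed, 70 mm (x) by 200 mm (y), 55 mm high, origin at the centre of its underside; two upright through holes 32 mm across at y = -65 and +65 mm. Keys stand in it with the collar resting on its top and the stem inside, origin 10 mm above the table.
- black_key: A similar key with a black handle and a plain round stem, standing in the other hole: leave it there. Origin at the bottom of its stem, same handle sizes.
- glue: Yellow glue bottle, 60 mm across, 160 mm high, standing; origin at the centre of its underside.
- offcut: Pine offcut lying on the table, 90 x 140 x 32 mm (x, y, z), origin at the centre of its underside.

How it is judged:
By the outcome, as a careful person would: the job done as asked, in the order asked, and still so for the second after the job is handed in, while the arm keeps its last pose, push and grip.
It also fails if it takes over 45 s, if anything falls off the work surface, if the arm or the gripper's body presses on something with over 40 N, if the wrist force passes 120 N, or if a joint passes its speed limit or range.

## Working session

There is one attempt and no reset: what is moved stays moved. The work goes in short steps, Python scripts to look and compute and a shell command to move; the robot and the scene stay as the last step left them, time stands still between calls to the robot, and variables do not carry over. Pictures are saved under pics/ and viewed, at most 10 in all, crops included, and the job is handed in when it is done.

```bash
mkdir -p pics; cat > h.py <<'E'
import numpy as np, cv2
from workcell import bot, vision, workorder
from scipy.spatial.transform import Rotation as R
def cam(n):
    p=vision.camera(n); p['R']=cv2.Rodrigues(np.array(p['rvec'],float))[0]; p['t']=np.array(p['tvec'],float).ravel(); return p
def ray(p,uv):
    d=np.linalg.inv(p['K'])@np.array([uv[0],uv[1],1.]); return -p['R'].T@p['t'], p['R'].T@d
def atz(p,uv,z):
    o,d=ray(p,uv); return o+d*(z-o[2])/d[2]
def cloud(p):
    z=p['z_map']; v,u=np.mgrid[:400,:640]
    pc=np.stack([u,v,np.ones_like(u)],-1)@np.linalg.inv(p['K']).T*z[...,None]
    return (pc-p['t'])@p['R']
E
python3 - <<'E'
from h import *
for n in ['top','scene']:
    p=cam(n); cv2.imwrite(f'pics/{n}0.png',p['image'])
    print(n,'cam at',ray(p,(0,0))[0])
    for q,z in [('key',.01),('key_handle',.0955),('socket',.075),('drive',0),('rack',0),('black_key',.01),('glue',0),('offcut',0)]:
        for r in vision.place_of(p,q)[:2]:
            print(q,r['score'],np.round(r['position'],1),np.round(atz(p,r['position'],z),4))
print(bot.get_obs())
E
```

```text
top cam at [0.43653324 0.03180941 1.16897766]
key 0.74 [442.7 204.4] [ 0.5846 -0.2971  0.01  ]
key_handle 0.73 [447.6 197.8] [ 0.5898 -0.2847  0.0955]
socket 0.65 [218.1 189. ] [0.5998 0.2654 0.075 ]
drive 0.97 [224.8 193.9] [0.5987 0.2636 0.    ]
rack 0.64 [412.9 204.2] [ 0.5844 -0.2225  0.    ]
black_key 0.71 [393.5 207.6] [ 0.5731 -0.1704  0.01  ]
glue 0.71 [332.6 143.1] [ 0.7404 -0.0113  0.    ]
offcut 0.82 [323.  291.1] [0.3579 0.0051 0.    ]
scene cam at [ 1.03320441 -0.14861299  0.91514026]
key 0.64 [295.8 147.6] [3.564e-01 3.000e-04 1.000e-02]
key 0.58 [204.9 256.2] [ 0.5915 -0.2972  0.01  ]
key_handle 0.71 [200.1 240.2] [ 0.5926 -0.2861  0.0955]
key_handle 0.28 [422.4 174.1] [0.5962 0.2485 0.0955]
socket 0.74 [424.3 178.9] [0.5995 0.2566 0.075 ]
drive 0.93 [422.4 191.6] [0.5946 0.2706 0.    ]
rack 0.76 [235.8 246.8] [ 0.5871 -0.2234 -0.    ]
black_key 0.83 [261.3 231.4] [ 0.5726 -0.1545  0.01  ]
glue 0.61 [339.7 272. ] [ 0.7294 -0.0081  0.    ]
offcut 0.68 [294.7 147.9] [ 0.3489 -0.0012  0.    ]
{'clock': 0.9, 'joint_pos': array([-1.32202288e+00,  2.40594623e-01,  4.99374879e-03,  1.33520582e+00,
       -2.65984618e-05,  1.57081438e+00]), 'joint_vel': array([ 1.79362302e-03, -5.00121450e-04,  1.98601585e-03, -2.17815483e-04,
       -1.62513801e-05, -7.64794732e-04]), 'tau': array([ 2.65702715e-05, -3.72190368e+01,  2.52694988e+01,  9.44314706e-04,
       -1.29808627e-04,  2.02376505e-06]), 'eef_pos': array([ 0.12309753, -0.48460374,  0.20070676]), 'tool_rot': array([ 9.92275060e-01,  1.24057264e-01, -1.38398087e-05, -3.49493825e-06]), 'ft_force': array([0.04278038, 0.33202   , 0.74124303]), 'ft_torque': array([ 0.0191016 ,  0.02911446, -0.02142984]), 'grasp_force': 0.0, 'grip_width': 0.08547525173275146}
```

View pics/top0.png

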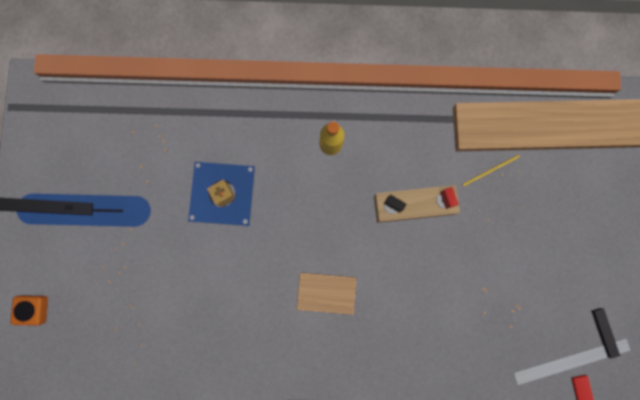

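View pics/scene0.png

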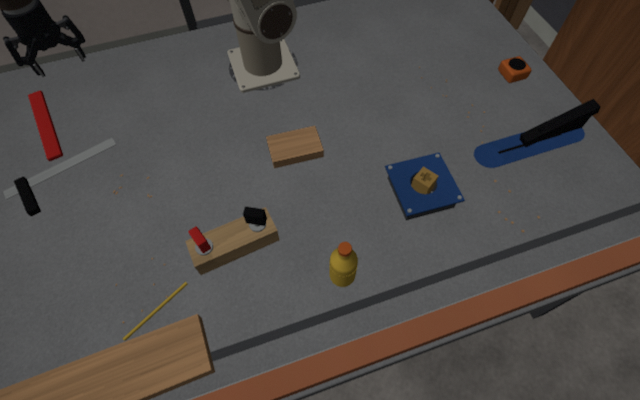

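The top view shows the red handle at about (450,197), the black one at (396,204), and the brass head at (222,193), turned relative to the housing. The glue is at (331,138) and the offcut at (327,294). The red and black long things at the right are background tools. Next I'll measure the handle's and the head's angles.

```bash
cat >> h.py <<'E'
def ortho(p,c,z,half=.05,px=300):
    s=2*half/px
    i,j=np.mgrid[:px,:px]; X=np.stack([c[0]+half-i*s,c[1]+half-j*s,np.full(i.shape,z)],-1)
    q=(X@p['R'].T+p['t'])@p['K'].T; q=q/q[...,2:]
    return cv2.remap(p['image'],q[...,0].astype(np.float32),q[...,1].astype(np.float32),cv2.INTER_CUBIC)
def rect(mask,c,half=.05,px=300):
    s=2*half/px
    n,l,st,_=cv2.connectedComponentsWithStats(mask.astype(np.uint8)); k=1+np.argmax(st[1:,4])
    v,u=np.where(l==k); P=np.stack([c[0]+half-v*s,c[1]+half-u*s],-1).astype(np.float32)
    return P.mean(0),cv2.minAreaRect(P)
E
cat > m.py <<'E'
from h import *
ims=[]
for n in ['top','scene']:
    p=cam(n)
    C=cloud(p); im=p['image'].astype(int); b,g,r=im[...,0],im[...,1],im[...,2]
    near=lambda c,d:(np.hypot(C[...,0]-c[0],C[...,1]-c[1])<d)
    m=near((.59,-.285),.06)&(r>100)&(g<70)&(b<70)
    Q=C[m]; top=Q[Q[:,2]>.11]
    print(n,'red n',len(Q),'zmax',np.percentile(Q[:,2],95),'top',len(top),top.mean(0))
    print('  rect top',cv2.minAreaRect(top[:,:2].astype(np.float32)*1000))
    m=near((.6,.262),.05)&(C[...,2]>.068)
    B=C[m]; print('  head',len(B),B.mean(0),cv2.minAreaRect(B[:,:2].astype(np.float32)*1000))
    m=near((.585,-.22),.15)&(C[...,2]>.05)&(C[...,2]<.058);B=C[m];print('  rack',cv2.minAreaRect(B[:,:2].astype(np.float32)*1000))
    a=ortho(p,(.59,-.285),.118); c=ortho(p,(.6,.262),.075); ims.append(np.hstack([a,c]))
cv2.imwrite('pics/o1.png',np.vstack(ims))
E
python3 m.py
```

```text
top red n 148 zmax 0.12104308206287787 top 147 [ 0.58905244 -0.28414601  0.11812993]
  rect top ((588.8585205078125, -284.5158386230469), (41.43236541748047, 20.305282592773438), 18.12438201904297)
  head 275 [0.59232016 0.26267066 0.07518418] ((592.4533081054688, 262.7371826171875), (44.565345764160156, 43.956092834472656), 30.53971290588379)
  rack ((580.4182739257812, -221.70933532714844), (70.40379333496094, 200.29638671875), 7.440083026885986)
scene red n 174 zmax 0.12198858348450035 top 172 [ 0.59180798 -0.28817595  0.1195584 ]
  rect top ((591.0932006835938, -287.39532470703125), (42.51876449584961, 21.408645629882812), 20.044103622436523)
  head 281 [0.59571729 0.25984645 0.07583666] ((593.956787109375, 262.1984558105469), (44.609092712402344, 47.97430419921875), 31.390350341796875)
  rack ((581.625732421875, -222.96487426757812), (72.55669403076172, 199.71072387695312), 7.561038017272949)
```

View pics/o1.png

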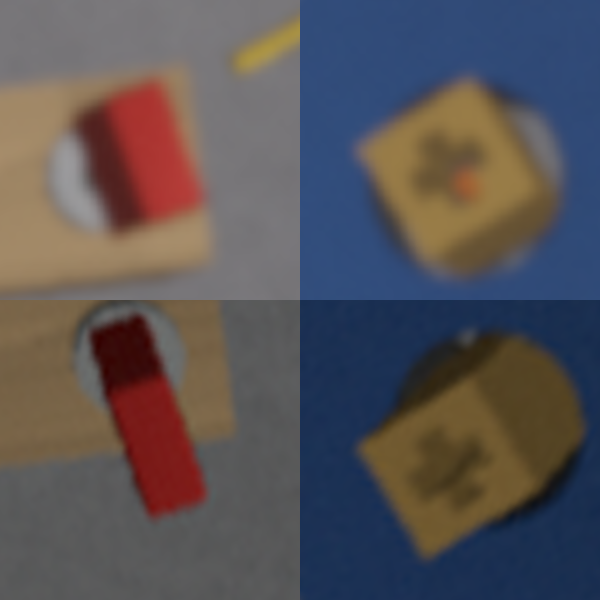

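The handle's long side lies at about 18.5° and the head's sides at about 32°. The key top sits near (0.591, -0.287) and the socket near (0.594, 0.2615). I'll work out the approach.

```bash
cat > d.py <<'E'
from h import *
import sys
o=bot.get_obs(); r=R.from_quat(o['tool_rot']); M=r.as_matrix()
t=np.array([float(v) for v in sys.argv[1:4]]); yaw=np.radians(float(sys.argv[4]))
Rt=np.array([[np.cos(yaw),np.sin(yaw),0],[np.sin(yaw),-np.cos(yaw),0],[0,0,-1]])
print('clock',o['clock'],'tcp',o['eef_pos'].round(4),'toolx yaw',np.degrees(np.arctan2(M[1,0],M[0,0])).round(2),'z',M[:,2].round(3))
print('shift mm',((t-o['eef_pos'])@M*1000).round(1),'turn',(r.inv()*R.from_matrix(Rt)).as_rotvec().round(4),'F',o['ft_force'].round(1),'tq',o['ft_torque'].round(2),'w',o['grip_width'],o['grasp_force'],'q',o['joint_pos'].round(2))
E
python3 d.py .590 -.287 .17 18.5
```

```text
clock 1.0 tcp [ 0.1231 -0.4846  0.2007] toolx yaw 14.25 z [ 0. -0. -1.]
shift mm [501.2 -76.6  30.7] turn [ 0.      0.     -0.0741] F [-0.5 -0.7  0.4] tq [ 0.04  0.04 -0.03] w 0.08551203750607257 0.0 q [-1.32  0.24  0.01  1.34 -0.    1.57]
```

```bash
python3 -m creep '[[[42,-6.4,0],[0,0,0]],[[42,-6.4,0],[0,0,0]],[[42,-6.4,0],[0,0,0]],[[42,-6.4,0],[0,0,0]],[[42,-6.4,0],[0,0,0]],[[42,-6.4,0],[0,0,0]],[[42,-6.4,0],[0,0,0]],[[42,-6.4,0],[0,0,0]],[[42,-6.4,0],[0,0,0]],[[42,-6.4,0],[0,0,0]],[[42,-6.4,15],[0,0,0]],[[39,-6.2,15],[0,0,-0.074]]]' 60; python3 d.py .590 -.287 .17 18.5
```

```text
clock: 2.5
eef_pos: [0.5914, -0.2863, 0.1704]
tool_rot: [0.987, 0.162, 0.0, 0.0]
ft_force: [0.8, -0.5, -0.1]
grip_width: 0.0598
grasp_force: 0.0
clock 2.5 tcp [ 0.5914 -0.2863  0.1704] toolx yaw 18.63 z [ 0.001 -0.    -1.   ]
shift mm [-1.5  0.2  0.4] turn [ 0.0005 -0.0004  0.0023] F [ 0.8 -0.5 -0.1] tq [-0.05 -0.02  0.04] w 0.05982306831543209 0.0 q [-0.45  0.58  0.43  1.42 -0.    2.37]
```

```bash
python3 -m creep '[[[-0.7,0,30],[0,0,0]],[[0,0,30],[0,0,0]],[[0,0,22],[0,0,0]],[[0,0,12],[0,0,0]],[[0,0,0],[0,0,0]]]'; python3 - <<'E'
from h import *
p=cam('scene'); cv2.imwrite('pics/g1.png',cv2.resize(p['image'][190:300,130:290],None,fx=4,fy=4,interpolation=2))
E
python3 d.py .590 -.287 .0765 18.5
```

```text
clock: 3.12
eef_pos: [0.5886, -0.287, 0.0758]
tool_rot: [0.987, 0.161, -0.001, -0.001]
ft_force: [-0.1, -0.1, 1.1]
grip_width: 0.0601
grasp_force: 0.0
clock 3.175 tcp [ 0.5893 -0.2874  0.077 ] toolx yaw 18.49 z [ 0. -0. -1.]
shift mm [ 0.8 -0.1  0.5] turn [ 0.0001 -0.0001 -0.0002] F [-0.3 -1.1  1.6] tq [-0.02 -0.01  0.03] w 0.05981526110446557 0.0 q [-0.45  0.62  0.26  1.21  0.    2.37]
```

View pics/g1.png

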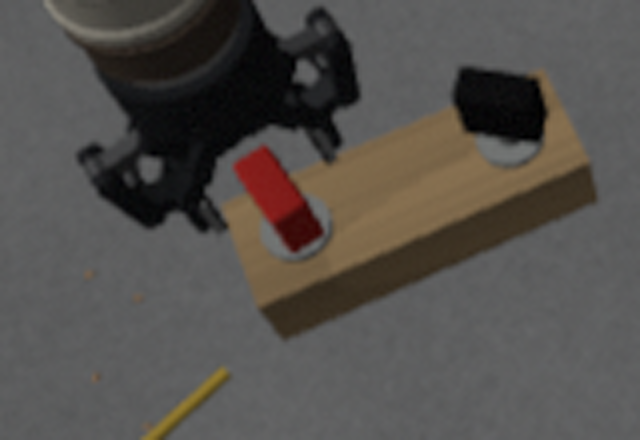

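The fingers straddle the red handle: the tips are near (215,220) and (325,150), with the handle between them. Closing the gripper.

```bash
python3 -m creep '[[[0,0,0],[0,0,0]],[[0,0,0],[0,0,0]],[[0,0,0],[0,0,0]],[[0,0,0],[0,0,0]],[[0,0,0],[0,0,0]],[[0,0,0],[0,0,0]]]' 0; python3 d.py .590 -.287 .22 32
```

```text
clock: 3.92
eef_pos: [0.59, -0.2875, 0.0782]
tool_rot: [0.987, 0.161, 0.001, 0.001]
ft_force: [1.3, 0.7, 5.6]
grip_width: 0.0199
grasp_force: 60.5
clock 3.925 tcp [ 0.59   -0.2875  0.0782] toolx yaw 18.5 z [ 0.002 -0.001 -1.   ]
shift mm [   0.4   -0.2 -141.8] turn [ 0.0019 -0.0017 -0.2356] F [1.3 0.7 5.6] tq [0.14 0.06 0.01] w 0.019872179071729733 60.54702401161194 q [-0.45  0.62  0.26  1.21  0.    2.37]
```

```bash
python3 -m creep '[[[0,0,-8],[0,0,0]],[[0,0,-15],[0,0,0]],[[0,0,-20],[0,0,0]],[[0,0,-25],[0,0,0]],[[0,0,-25],[0,0,0]],[[0,0,-25],[0,0,0]],[[0,0,-15],[0,0,0]],[[0,0,-10],[0,0,0]],[[0,0,0],[0,0,0]]]'; python3 d.py .594 .2615 .22 32; python3 - <<'E'
from h import *
p=cam('scene'); q=cam('top'); f=lambda i:cv2.resize(i,None,fx=4,fy=4,interpolation=2)
cv2.imwrite('pics/l1.png',np.hstack([f(p['image'][150:290,150:250]),f(q['image'][130:270,400:500])]))
E
```

```text
clock: 5.05
eef_pos: [0.5894, -0.2873, 0.2201]
tool_rot: [0.987, 0.161, 0.0, 0.0]
ft_force: [0.3, -0.0, -2.2]
grip_width: 0.0201
grasp_force: 59.7
clock 5.05 tcp [ 0.5894 -0.2873  0.2201] toolx yaw 18.49 z [ 0.001 -0.    -1.   ]
shift mm [ 1.785e+02 -5.190e+02 -1.000e-01] turn [ 0.0006 -0.0005 -0.2357] F [ 0.3 -0.  -2.2] tq [-0.03 -0.   -0.03] w 0.020050892402826113 59.71704840660095 q [-0.45  0.56  0.54  1.54 -0.    2.37]
```

View pics/l1.png

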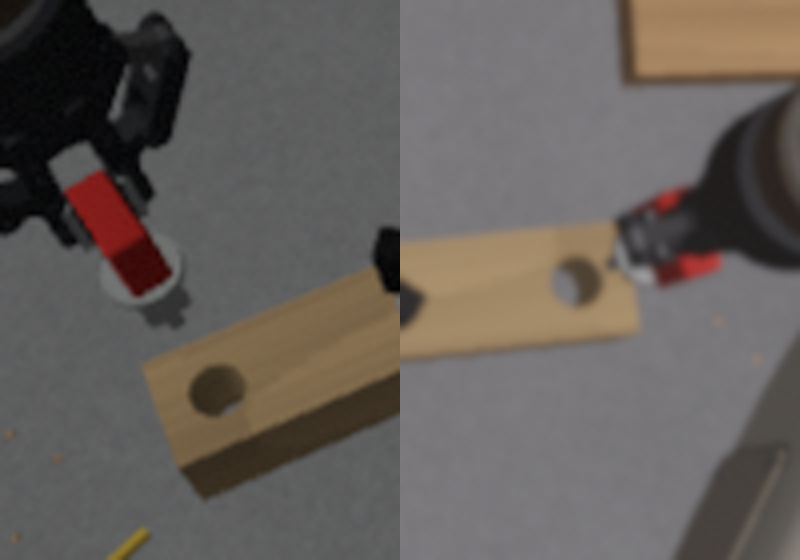

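The key is out: the hole is empty and the collar and stem hang below the gripper. Carrying it over to the socket.

```bash
python3 -m creep '[[[10,-28,0],[0,0,0]],[[15,-44,0],[0,0,0]],[[16,-47,0],[0,0,0]],[[16,-47,0],[0,0,0]],[[16,-47,0],[0,0,0]],[[16,-47,0],[0,0,0]],[[16,-47,0],[0,0,0]],[[16,-47,0],[0,0,0]],[[16,-47,0],[0,0,0]],[[16,-47,0],[0,0,0]],[[15,-44,0],[0,0,0]],[[10.5,-27,0],[0,0,0]]]';python3 -m creep '[[[0,0,0],[0,0,-0.12]],[[0,0,0],[0,0,-0.116]],[[0,0,0],[0,0,0]],[[0,0,0],[0,0,0]]]'; python3 d.py .594 .2615 .175 32; python3 - <<'E'
from h import *
f=lambda i:cv2.resize(i,None,fx=4,fy=4,interpolation=2)
p=cam('scene');q=cam('top')
cv2.imwrite('pics/s1.png',np.hstack([f(p['image'][100:230,375:475]),f(q['image'][120:250,170:270])]))
for n,c in (('scene',p),('top',q)):
    for k in ('key','key_handle','socket'):
        print(n,k,[(r['score'],np.round(r['position'],1)) for r in vision.place_of(c,k)[:2]])
o=bot.get_obs()
for n,c in (('scene',p),('top',q)):
    for h in (.019,-.0665):
        X=o['eef_pos']+[0,0,h]; u=c['K']@(c['R']@X+c['t']); print(n,'expected',h,(u[:2]/u[2]).round(1))
E
```

```text
clock: 6.65
eef_pos: [0.6007, 0.2407, 0.2184]
tool_rot: [0.983, 0.185, -0.003, -0.01]
ft_force: [0.5, -0.6, -1.0]
grip_width: 0.0199
grasp_force: 59.7
clock: 7.15
eef_pos: [0.6013, 0.2384, 0.2193]
tool_rot: [0.955, 0.297, -0.001, -0.01]
ft_force: [0.1, -0.3, -1.9]
grip_width: 0.02
grasp_force: 59.7
clock 7.15 tcp [0.6013 0.2384 0.2193] toolx yaw 34.51 z [-0.009  0.018 -1.   ]
shift mm [  6.9 -22.3  44.8] turn [-0.02   -0.0028  0.0439] F [ 0.1 -0.3 -1.9] tq [-0.02 -0.04 -0.03] w 0.019979431277289583 59.67449963092804 q [0.37 0.55 0.51 1.53 0.02 2.91]
scene key [(0.58, array([424.1, 162.7])), (0.55, array([258.8, 231.1]))]
scene key_handle [(0.82, array([433.7, 141. ])), (0.45, array([295. , 148.1]))]
scene socket []
top key [(0.6, array([223.4, 187.2]))]
top key_handle []
top socket [(0.78, array([217.3, 189.6]))]
scene expected 0.019 [433.3 139.2]
scene expected -0.0665 [424.7 162.9]
top expected 0.019 [214.7 176.3]
top expected -0.0665 [222.9 183.2]
```

View pics/s1.png

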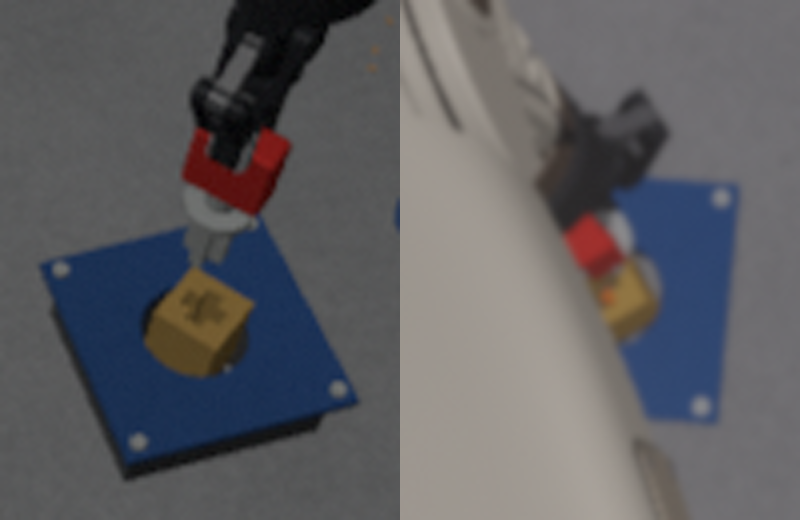

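The key hangs upright above and beyond the brass head. The head is at about (200,310) in the left crop, which is (425,177) in the full image. I'll refine the socket pose from the first unobstructed pictures and level the tool.

```bash
python3 -m creep '[[[0,0,0],[-0.02,-0.003,0.044]],[[0,0,0],[0,0,0]],[[0,0,0],[0,0,0]]]'; python3 d.py .594 .2615 .175 32; cat > fit.py <<'E'
from h import *
from scipy.optimize import differential_evolution as DE
from scipy.ndimage import map_coordinates
t=np.linspace(-.019,.019,60)
def pts(o): # perimeter points at half-side o
    return np.vstack([np.c_[t,0*t+o],np.c_[t,0*t-o],np.c_[0*t+o,t],np.c_[0*t-o,t]])
for n in ('top','scene'):
    p=cam(n); img=cv2.imread(f'pics/{n}0.png').astype(float)
    def samp(P,v):
        c,s=np.cos(v[2]),np.sin(v[2]); X=np.c_[v[0]+c*P[:,0]-s*P[:,1],v[1]+s*P[:,0]+c*P[:,1],0*P[:,0]+.075]
        q=(X@p['R'].T+p['t'])@p['K'].T; q=q[:,:2]/q[:,2:]
        return np.stack([map_coordinates(img[...,k],[q[:,1],q[:,0]],order=1) for k in range(3)],-1)
    cost=lambda v:-np.minimum(np.linalg.norm(samp(pts(.0195),v)-samp(pts(.0245),v),axis=1),45).reshape(4,-1).mean()
    r=DE(cost,[(.58,.61),(.25,.275),(np.radians(15),np.radians(50))],seed=1,popsize=20,tol=1e-6)
    print(n,r.x[:2].round(4),np.degrees(r.x[2]).round(2),r.fun)
    a=[(27,11),(11,27)]; g=np.linspace(-.017,.017,69); G=np.stack(np.meshgrid(g,g),-1).reshape(-1,2)
    A=abs(G)*1000; ins=((A[:,0]<13.5)&(A[:,1]<5.5))|((A[:,1]<13.5)&(A[:,0]<5.5))
    def c2(v):
        s=samp(G,v)[:,1]; return s[ins].mean()-s[~ins].mean()
    r=DE(c2,[(.585,.603),(.253,.27),(np.radians(15),np.radians(50))],seed=1,popsize=20,tol=1e-6)
    print('  cross',r.x[:2].round(4),np.degrees(r.x[2]).round(2),r.fun)
E
python3 fit.py
```

```text
clock: 7.92
eef_pos: [0.6016, 0.2387, 0.2201]
tool_rot: [0.961, 0.277, 0.001, -0.0]
ft_force: [0.0, 0.3, -1.0]
grip_width: 0.0205
grasp_force: 59.7
clock 7.925 tcp [0.6016 0.2387 0.2201] toolx yaw 32.13 z [ 0.001  0.001 -1.   ]
shift mm [  5.7 -23.4  45.1] turn [-0.     -0.0012  0.0022] F [ 0.   0.3 -1. ] tq [ 0.04  0.01 -0.02] w 0.02052760191015103 59.67974603176117 q [0.38 0.54 0.51 1.53 0.   2.96]
top [0.5937 0.262 ] 32.41 -42.70882909013954
  cross [0.5939 0.2624] 30.75 -24.839447250749856
scene [0.5928 0.2617] 31.23 -41.38374095411573
  cross [0.5937 0.2621] 32.14 -19.001577809116824
```

```bash
python3 -m creep '[[[2.5,-12,10],[0,0,0.003]],[[2.5,-12,25],[0,0,0]],[[0.3,0,20],[0,0,0]],[[0,0,10],[0,0,0]],[[0,0,0],[0,0,0]],[[0,0,0],[0,0,0]]]'; python3 d.py .5936 .262 .155 31.8; cat > look.py <<'E'
from h import *
import sys
p=cam('scene');o=bot.get_obs()
cv2.imwrite(sys.argv[1],cv2.resize(p['image'][110:220,380:480],None,fx=5,fy=5,interpolation=2))
M=R.from_quat(o['tool_rot']).as_matrix()
for h in (.0225+.019-.0225,-.0235,-.0682):
    X=o['eef_pos']-M[:,2]*h; u=p['K']@(p['R']@X+p['t']); u=u[:2]/u[2]; print('axis at',h,'full',u.round(1),'crop',((u-[380,110]+.5)*5).round(0))
print([(r['score'],np.round(r['position'],1)) for k in ('key','key_handle','socket') for r in vision.place_of(p,k)[:1]])
# red handle and collar from depth
C=cloud(p)-o['eef_pos']; im=p['image'].astype(int)
L=C@M  # tool coords (tool y,z flipped)
m=(np.linalg.norm(C[...,:2],axis=-1)<.035)
red=m&(im[...,2]>60)&(im[...,1]<40)&(im[...,0]<40)&(L[...,2]>-.045)&(L[...,2]<.01)
print('red n',red.sum(),'tool x',np.percentile(L[red][:,0],[1,50,99]).round(4),'y',np.percentile(L[red][:,1],[1,99]).round(4),'z',np.percentile(L[red][:,2],[1,99]).round(4))
col=m&(L[...,2]>.012)&(L[...,2]<.024)
print('collar n',col.sum(),'x',np.percentile(L[col][:,0],[1,99]).round(4),'y',np.percentile(L[col][:,1],[1,99]).round(4),'z',np.median(L[col][:,2]).round(4))
E
python3 look.py pics/a1.png
```

```text
clock: 8.78
eef_pos: [0.594, 0.2621, 0.1559]
tool_rot: [0.961, 0.275, 0.001, -0.0]
ft_force: [0.1, -0.7, -1.3]
grip_width: 0.0202
grasp_force: 59.7
clock 8.775 tcp [0.594  0.2621 0.1559] toolx yaw 31.92 z [ 0.002  0.001 -1.   ]
shift mm [-0.4 -0.1  0.9] turn [ 0.0003 -0.0027  0.0021] F [ 0.1 -0.7 -1.3] tq [-0.06  0.03  0.07] w 0.020173842037630278 59.68379080295563 q [0.42 0.56 0.37 1.38 0.   3.  ]
axis at 0.018999999999999996 full [434.8 151.9] crop [276. 212.]
axis at -0.0235 full [430.6 162.9] crop [256. 267.]
axis at -0.0682 full [426.6 173.6] crop [235. 321.]
[(0.67, array([425. , 176.9])), (0.88, array([432.1, 151.5])), (0.68, array([427. , 176.1]))]
red n 235 tool x [-0.0199  0.0107  0.023 ] y [-0.0073  0.0131] z [-0.0428  0.0013]
collar n 110 x [-0.0187  0.0193] y [0.     0.0198] z 0.0157
```

View pics/a1.png

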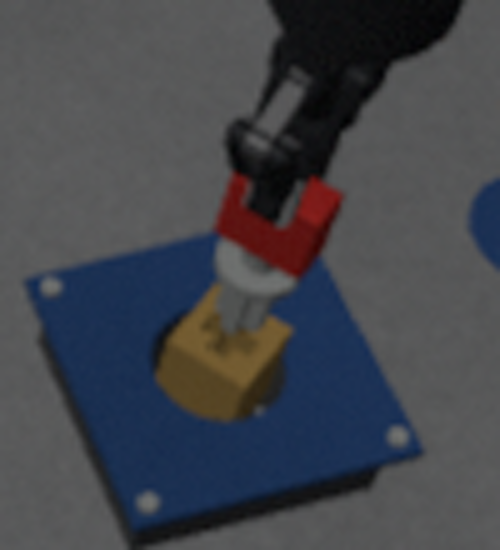

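The splines hang right above the cross: stem end at about crop (238,325), cross centre at about (231,333). The collar is centred on the tool axis to within 0.5 mm. Lowering gently now.

```bash
python3 -m creep '[[[-0.4,0,5],[0,-0.002,0]],[[0,0,4],[0,0,0]],[[0,0,3],[0,0,0]],[[0,0,2],[0,0,0]],[[0,0,2],[0,0,0]],[[0,0,2],[0,0,0]],[[0,0,0],[0,0,0]]]'; python3 d.py .5936 .262 .0975 31.8
```

```text
clock: 9.85
eef_pos: [0.593, 0.2616, 0.1368]
tool_rot: [0.961, 0.275, -0.001, 0.0]
ft_force: [0.5, -0.3, -1.9]
grip_width: 0.0201
grasp_force: 59.7
clock 9.85 tcp [0.593  0.2616 0.1368] toolx yaw 31.93 z [-0.001 -0.001 -1.   ]
shift mm [ 0.8 -0.  39.3] turn [0.0001 0.0012 0.0022] F [ 0.5 -0.3 -1.9] tq [-0.    0.02  0.02] w 0.020128692791634185 59.691853523254395 q [ 0.42  0.57  0.33  1.34 -0.    3.  ]
```

No contact force, so the stem is entering. Continuing down.

```bash
python3 -m creep '[[[0.4,0,2],[0,0,0]],[[0,0,2],[0,0,0]],[[0,0,3],[0,0,0]],[[0,0,3],[0,0,0]],[[0,0,0],[0,0,0]]]'; python3 d.py .5936 .262 .0975 31.8;  python3 look.py pics/a2.png
```

```text
clock: 10.48
eef_pos: [0.5931, 0.2617, 0.1265]
tool_rot: [0.961, 0.275, -0.001, 0.0]
ft_force: [0.5, -0.4, -1.0]
grip_width: 0.0202
grasp_force: 59.7
clock 10.475 tcp [0.5931 0.2617 0.1265] toolx yaw 31.92 z [-0.002 -0.001 -1.   ]
shift mm [ 0.6 -0.  29. ] turn [0.     0.0018 0.0021] F [ 0.5 -0.4 -1. ] tq [-0.01 -0.01 -0.02] w 0.02015155044930085 59.68635141849518 q [ 0.42  0.58  0.32  1.31 -0.    3.  ]
axis at 0.018999999999999996 full [431.6 159.3] crop [260. 249.]
axis at -0.0235 full [427.6 169.8] crop [240. 301.]
axis at -0.0682 full [423.7 179.9] crop [221. 352.]
[(0.76, array([423. , 183.7])), (0.75, array([433. , 159.9])), (0.73, array([426.1, 174. ]))]
red n 212 tool x [-0.0198  0.0108  0.0229] y [-0.008   0.0132] z [-0.0432  0.0014]
collar n 105 x [-0.0181  0.019 ] y [-0.0004  0.0201] z 0.0157
```

View pics/a2.png

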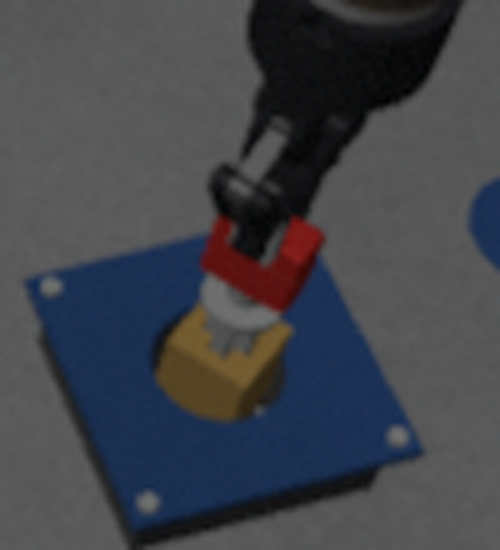

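The stem is in the cross, with the splines entering at crop (235,340) and no side force. Continuing down onto the lock.

```bash
python3 -m creep '[[[0.2,0,4],[0,0,0]],[[0,0,4],[0,0,0]],[[0,0,4],[0,0,0]],[[0,0,4],[0,0,0]],[[0,0,3],[0,0,0]],[[0,0,0],[0,0,0]]]'; python3 d.py .5936 .262 .0975 31.8; python3 -m creep '[[[0,0,2],[0,0,0]],[[0,0,2],[0,0,0]],[[0,0,2],[0,0,0]],[[0,0,0],[0,0,0]],[[0,0,0],[0,0,0]]]'; python3 d.py .5936 .262 .0975 31.8
```

```text
clock: 11.42
eef_pos: [0.5937, 0.262, 0.1083]
tool_rot: [0.961, 0.275, -0.0, 0.0]
ft_force: [-0.4, 0.8, -1.3]
grip_width: 0.0202
grasp_force: 59.7
clock 11.425 tcp [0.5937 0.262  0.1083] toolx yaw 31.93 z [-0. -0. -1.]
shift mm [-0.1 -0.1 10.8] turn [0.0002 0.0004 0.0022] F [-0.4  0.8 -1.3] tq [ 0.03  0.01 -0.03] w 0.020174380334149422 59.70884084701538 q [ 0.42  0.59  0.29  1.27 -0.    3.  ]
clock: 12.05
eef_pos: [0.594, 0.2621, 0.1027]
tool_rot: [0.961, 0.275, 0.0, 0.0]
ft_force: [0.3, 0.5, 4.9]
grip_width: 0.0201
grasp_force: 60.5
clock 12.05 tcp [0.594  0.2621 0.1027] toolx yaw 31.93 z [ 0. -0. -1.]
shift mm [-0.4 -0.1  5.2] turn [ 0.0004 -0.0004  0.0022] F [0.3 0.5 4.9] tq [-0.01  0.11  0.01] w 0.020144234310306618 60.46200156211853 q [ 0.42  0.59  0.28  1.26 -0.    3.  ]
```

The lock pushes with about 6.6 N, so its travel is about 5 mm and 5 mm remain.

```bash
python3 -m creep '[[[0,0,2],[0,0,0]],[[0,0,2],[0,0,0]],[[0,0,0],[0,0,0]],[[0,0,0],[0,0,0]]]'; python3 -m creep '[[[0,0,1],[0,0,0]],[[0,0,0],[0,0,0]],[[0,0,0],[0,0,0]]]'; python3 -m creep '[[[0,0,1],[0,0,0]],[[0,0,0],[0,0,0]],[[0,0,0],[0,0,0]]]'
```

```text
clock: 12.55
eef_pos: [0.5942, 0.2622, 0.0993]
tool_rot: [0.961, 0.275, 0.001, 0.0]
ft_force: [-0.9, 0.0, 6.9]
grip_width: 0.02
grasp_force: 60.7
clock: 12.92
eef_pos: [0.5943, 0.2623, 0.0984]
tool_rot: [0.961, 0.275, 0.001, 0.0]
ft_force: [-0.6, -1.6, 7.3]
grip_width: 0.0203
grasp_force: 60.8
clock: 13.3
eef_pos: [0.5944, 0.2623, 0.0982]
tool_rot: [0.961, 0.275, 0.001, -0.0]
ft_force: [-1.8, -1.1, 9.8]
grip_width: 0.0202
grasp_force: 61.1
```

```bash
python3 -m creep '[[[0,0,1],[0,0,0]],[[0,0,0],[0,0,0]],[[0,0,0],[0,0,0]]]';python3 -m creep '[[[0,0,1],[0,0,0]],[[0,0,0],[0,0,0]],[[0,0,0],[0,0,0]]]';python3 -m creep '[[[0,0,1],[0,0,0]],[[0,0,0],[0,0,0]],[[0,0,0],[0,0,0]]]'; python3 d.py .5936 .262 .0975 31.8;  python3 look.py pics/a3.png
```

```text
clock: 13.68
eef_pos: [0.5944, 0.2624, 0.0982]
tool_rot: [0.961, 0.275, 0.002, -0.0]
ft_force: [-3.2, -1.1, 14.0]
grip_width: 0.0202
grasp_force: 61.5
clock: 14.05
eef_pos: [0.5945, 0.2624, 0.0981]
tool_rot: [0.961, 0.275, 0.002, -0.0]
ft_force: [-4.9, -0.5, 17.7]
grip_width: 0.0203
grasp_force: 61.9
clock: 14.42
eef_pos: [0.5945, 0.2624, 0.0981]
tool_rot: [0.961, 0.275, 0.002, -0.0]
ft_force: [-5.4, -1.8, 21.4]
grip_width: 0.0198
grasp_force: 62.4
clock 14.425 tcp [0.5945 0.2624 0.0981] toolx yaw 31.92 z [ 0.004  0.002 -1.   ]
shift mm [-1.  -0.1  0.6] turn [ 0.0008 -0.0043  0.0022] F [-5.4 -1.8 21.4] tq [-0.54  1.44  0.01] w 0.019839905158194022 62.38068222999573 q [ 0.42  0.59  0.27  1.24 -0.    3.  ]
axis at 0.018999999999999996 full [429.3 166.8] crop [249. 286.]
axis at -0.0235 full [425.6 176.7] crop [230. 336.]
axis at -0.0682 full [421.9 186.4] crop [212. 385.]
[(0.6, array([421.6, 183.5])), (0.82, array([431.1, 165.9])), (0.73, array([425.7, 175.6]))]
red n 198 tool x [-0.0197  0.0115  0.023 ] y [-0.0083  0.0126] z [-0.0435  0.0005]
collar n 175 x [-0.0231  0.0208] y [-0.0155  0.0236] z 0.0183
```

View pics/a3.png

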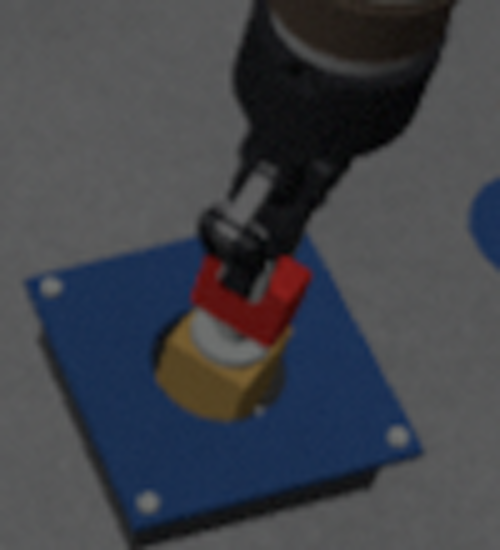

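The collar sits flat on the brass head with no gap (crop (232,340)). The TCP has stalled at 0.0981, against 0.0982 predicted, at about 23 N of push. I'll ease the small side load, check that it holds, and hand in.

```bash
python3 -m creep '[[[-1,0,0.5],[0,0,0]],[[0,0,0],[0,0,0]],[[0,0,0],[0,0,0]],[[0,0,0],[0,0,0]]]'; python3 d.py .5936 .262 .0975 31.8
```

```text
clock: 15.12
eef_pos: [0.5945, 0.2624, 0.0981]
tool_rot: [0.961, 0.275, 0.003, -0.0]
ft_force: [-5.3, -1.1, 21.6]
grip_width: 0.0203
grasp_force: 62.4
clock 15.125 tcp [0.5945 0.2624 0.0981] toolx yaw 31.93 z [ 0.006  0.003 -1.   ]
shift mm [-1.  -0.1  0.6] turn [ 0.0009 -0.0065  0.0023] F [-5.3 -1.1 21.6] tq [-0.39  1.18 -0.02] w 0.02025164680219236 62.43753433227539 q [0.42 0.59 0.26 1.24 0.   3.  ]
```

Stable: the key is home, gripped and pressed.

```bash
python3 -c "
from workcell import workorder
print(workorder.job_done())"
```

```text
the job is handed in; nothing more can be done
None
```

I handed the job in at about 15 s of robot time: the red key is in the socket with its collar on the brass head, still gripped and pressed down with about 23 N. The moves stayed clear of the black key, glue bottle and offcut. I took no final picture of those three, and the judge's result was not shown.

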